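# Release a sprung fuse tray through the back of an instrument case

## Task

Take the blue-handled wooden dowel out of its wooden stand and push it gently down through the red-ringed hole in the back of the instrument case, onto the spring latch inside, until the orange fuse tray springs out; stop there, as the latch bottoms soon after and must not be forced (never push with more than about 25 N). Then put the dowel back in its stand, all the way down, and let go of it, leaving the tray out and the things lying around undisturbed.

Things in the scene. Friction and masses are not known exactly. Their poses are not given: they have to be found in the camera images.
- dowel_grip (a point): Middle of the blue handle of the dowel, the place to grip. The dowel is a straight wooden tool that stands upright in the stand: its own z axis runs up along it. Rod 12 mm in diameter and 86 mm long with a flat, slightly chamfered tip; above it the round blue handle, 22 mm in diameter and 44 mm long; 130 mm in all, 50 g. This point is 108 mm above the tip and 22 mm below the top end.
- dowel_tip (a point): Centre of the flat lower tip of the dowel (108 mm below dowel_grip); z as the dowel.
- stand_hole (a point): Centre of the mouth of the hole in the stand, level with its top. The stand is a fixed pale wooden block, 75 x 75 x 50 mm high, with one upright round hole 16 mm in diameter and 35 mm deep, mouth chamfered by 3 mm. z points up.
- case: Fixed grey instrument case lying on its face, aluminium back panel up, 180 (x) x 140 (y) x 85 mm high; origin at the centre of its underside, z up. The orange tray front is in its +x end. The spring latch inside resists the dowel with 5 N at first touch and about 9 N when it lets go, after 7 to 8 mm of travel; at 9.5 mm of travel it meets a hard stop.
- case_hole (a point): Centre of the mouth of the release hole, flush with the top of the case (85 mm above the bench): 16 mm in diameter through the 6 mm back panel, mouth chamfered by 2 mm, a red ring painted round it. z points up, axes as the case. Below it lies the latch's orange push pin, 25 mm wide, its top 16 to 40 mm below the mouth, different every time.
- tray (a joint): How far the orange fuse tray has slid out of the case along the case's +x, in m: 0 shut and latched, 0.045 fully out. Its spring drives it out when the latch lets go, and it stays out.
- bin: Bystander: open white plastic bin of brass terminals, 110 x 85 x 45 mm high, loose; origin at the centre of its underside.
- screwdriver: Bystander: yellow-handled screwdriver, 200 mm long, lying on the bench, loose; its x runs along it.
- meter: Bystander: yellow hand-held meter lying on its back, 150 (x) x 80 (y) x 47 mm high, loose; origin at the centre of its underside.
- jar: Bystander: small jar, 52 mm in diameter, 55 mm high, standing, loose; origin at the centre of its underside.
Not all that is in view belongs to the job. Of the things that look like the part that bears dowel_grip, the smaller one is meant. There is more than one size of the case; the job needs the larger.

How it is judged:
By the outcome, as a careful person would: the job done as asked, in the order asked, and still so for the second after the job is handed in, with the robot touching nothing.
It also fails if it takes over 59 s, if anything falls off the work surface, if the arm or the gripper's body presses on something with over 40 N, if the wrist force passes 120 N, or if a joint passes its speed limit or range.

## Robot

A 6-joint arm with a two-finger parallel gripper is mounted at the origin on the work surface. World frame = base frame: x ahead of the robot, y to its left, z up, the work surface at z = 0. Lengths are in m, angles in rad, forces in N, time in s.
With the tool pointing down it reaches from about 0.35 to 0.775 m from the base axis. Payload 5.5 kg.
Tool frame: the origin (TCP) lies on the centre line of the jaws, within the pads' length; the fingertips stand 11 mm ahead of it and the grasp point (between the pads) lies 8 mm behind it (env.nose_length is the distance from the TCP to the fingertips, in m); x points along the fingers, z is the direction in which the jaws open and shut, and the axes are right-handed (so a half turn about x gives the same grasp; the last joint's range is limited). The gripper opens to 85 mm and grips with 20 to 120 N. Pads are 22 mm wide; open, the fingers measure 114 mm over their backs; the gripper's body (76 mm by 85 mm) begins 54 mm behind the grasp point. The pads swing forward as they close: fully open they stand 13 mm farther back than shut.
Start: joints at [-1.373, 0.313, 0.046, 1.304, 0, 1.431], TCP at [0.191, -0.543, 0.242] pointing down, gripper open.
Joint ranges: [-2.76, 2.76], [-0.86, 1.69], [-1.03, 1.26], [-2.2, 2.34], [-1.47, 1.5], [-3.14, 3.14]. Speed limits (rad/s): [2.57, 2.57, 3.14, 3.14, 3.14, 3.14].

## Interface

Orientations are given as a unit quaternion [w, x, y, z].
In Python, from workcell import env gives the robot as it stands. The module is installed in compiled form; this text tells all that it offers.
- The arm moves only by the tool step_arm, never from a script. Its argument "moves" is a list that holds one entry, the list of rows, each a list of 7 numbers: the turn, a rotation vector about the tool's x, y, z in rad, then the shift along the tool's x, y, z in m, then the opening, from 0 (shut) to 1 (fully open). In form: [[[rx, ry, rz, tx, ty, tz, grip], ...]]. A call has 1 to 12 rows; each row is the pose to reach, as a shift and turn from the pose measured when the call began, along the tool's axes at that moment; what a row does not reach only later rows make up. A row lasts 1/10 s, in which the tool goes at most 50 mm and 8.59 degrees, less where a joint would pass 70% of its speed; a pose out of reach is approached as far as the arm can. A call with a gripper value outside its range is refused whole. The fingers move at their own pace and stop on an object; "force" is the grip in N (left out, the last holds). Time passes only in rows, so rows that repeat a pose let the fingers close. It gives the time, the measured TCP pose, the force and the opening at its end, in the units of the state.
- env.get_state(): the state, without advancing time (a new reading comes with each control period).
- env.read_camera(name): name is "side" or "top"; returns (picture, depth): 480x640x3 uint8, red, green, blue; 480x640 float32, m along the optical axis (not along the pixel's ray), 0 where there is no reading.
- env.get_calibration(name): a dict with "mtx" (3x3 intrinsics, pixels), "camera_from_world" (4x4, takes a point from world to camera coordinates). Camera axes: x right, y down, z forward; pixel columns grow to the right and rows downward; lengths in m; the calibration is good to about 2 mm. A picture is of the moment at which its call begins. get_calibration takes no time and is no camera call.
- env.hand_in(): hands the job in, once; it reports no verdict.
Trained networks look in the newest picture that a camera, given by its name, has taken for a name from the list of things; names that differ only in an ending like _2 or _b are one class to them, and where a whole thing is asked for, a point or a joint stands for the part that bears it (a point fixed in the world has none). Each returns a list of dicts, best first, with "confidence" (0 to 1); they miss things now and then, are a little off and sometimes report something else, mostly with a low value. They report only what shows in the picture. A call takes as long as a camera call. They do not tell look-alikes from the thing itself.
- env.boxes_of(camera, thing): "uv" ([column, row] in pixels, amid what is visible of it).
- env.silhouettes(camera, thing): "mask" (480x640 bool, what is visible of it) and "uv" ([column, row] in pixels, amid what is visible of it).
The state is a dict: "clock": time; "joint_pos": joint angles; "qvel": joint speeds; "tau": joint torques, N m; "tcp_pos": TCP position; "orientation": TCP orientation; "wrist_force": force on the tool from outside, world axes, zero at the start; "ft_torque": the same for the moment, N m; "finger_gap": finger opening in m.
Only numpy, scipy, OpenCV 4.12 (cv2) and the standard library are available. Lean on these libraries where they do the work, as an engineer would, in place of code of your own. Each camera call takes 0.05 s, during which the arm holds its last target.

## Working session

There is one attempt and no reset: what is moved stays moved. The work goes in short steps, Python scripts to look and compute and a tool call to move; the robot and the scene stay as the last step left them, time stands still between calls to the robot, and variables do not carry over. Pictures are saved under pics/ and viewed, and the job is handed in when it is done.

Besides the shell and the picture viewer there is one more tool, called after ">>>" as a command line: name --argument value ..., lists and objects as JSON in quotes. step_arm: Moves the arm, as the interface text tells. Its arguments: {"type":"object","properties":{"moves":{"type":"array","items":{"type":"array","items":{"type":"array","items":{"type":"number"}}}},"force":{"type":"number"}},"required":["moves"]}

```bash
mkdir -p pics
cat > h.py <<'E'
import numpy as np, cv2
from workcell import env
def shot(n,name):
    p,d=env.read_camera(n); cv2.imwrite(f'pics/{name}.png',p[:,:,::-1]); np.savez(f'{n}.npz',p=p,d=d); return p,d
def world(n,u,v,z):
    c=env.get_calibration(n); u=np.asarray(u,float);v=np.asarray(v,float);z=np.asarray(z,float)
    K=c['mtx'];T=np.linalg.inv(c['camera_from_world'])
    P=np.stack([(u-K[0,2])/K[0,0]*z,(v-K[1,2])/K[1,1]*z,z],-1)
    return P@T[:3,:3].T+T[:3,3]
def plane(n,u,v,h):
    a=world(n,u,v,0.1);b=world(n,u,v,1.0);s=(h-a[2])/(b[2]-a[2]);return a+s*(b-a)
def proj(n,P):
    c=env.get_calibration(n);q=c['camera_from_world']@np.append(P,1);q=c['mtx']@q[:3];return q[:2]/q[2]
E
python3 - <<'E'
from h import *
for n in ('top','side'):
    shot(n,n+'0'); c=env.get_calibration(n); print(n,c['mtx'].tolist()); print(np.linalg.inv(c['camera_from_world']).round(3))
    for t in ('dowel_grip','stand_hole','case_hole','case','tray','bin','screwdriver','meter','jar'):
        print(t,[(np.round(r['uv']).tolist(),round(r['confidence'],2)) for r in env.boxes_of(n,t)])
print(env.get_state())
E
```

```text
top [[455.6695437048928, 0.0, 323.8679469737058], [0.0, 455.6695437048928, 239.36925027713937], [0.0, 0.0, 1.0]]
[[-0.022 -0.995  0.101  0.441]
 [-0.999  0.025  0.028 -0.028]
 [-0.031 -0.1   -0.994  0.966]
 [ 0.     0.     0.     1.   ]]
dowel_grip [([524.0, 312.0], 0.57), ([495.0, 254.0], 0.54)]
stand_hole [([483.0, 256.0], 0.84)]
case_hole [([286.0, 340.0], 0.69), ([311.0, 220.0], 0.65)]
case [([311.0, 222.0], 0.73), ([285.0, 337.0], 0.63)]
tray [([202.0, 141.0], 0.73), ([300.0, 310.0], 0.56), ([428.0, 187.0], 0.26), ([476.0, 133.0], 0.15)]
bin [([174.0, 259.0], 0.56)]
screwdriver [([476.0, 131.0], 0.69), ([174.0, 259.0], 0.64)]
meter [([206.0, 140.0], 0.97)]
jar [([312.0, 221.0], 0.65), ([427.0, 186.0], 0.62)]
side [[439.7189175914326, 0.0, 306.9736609648038], [0.0, 439.7189175914326, 242.46995121134503], [0.0, 0.0, 1.0]]
[[ 0.973 -0.173  0.155  0.415]
 [-0.232 -0.735  0.637 -0.533]
 [ 0.004 -0.655 -0.755  0.696]
 [ 0.     0.     0.     1.   ]]
dowel_grip [([250.0, 441.0], 0.86), ([323.0, 402.0], 0.58)]
stand_hole [([319.0, 432.0], 0.85)]
case_hole [([196.0, 245.0], 0.73), ([315.0
[... 216 characters left out ...]
74)]
jar [([391.0, 345.0], 0.75)]
{'clock': 1.0, 'joint_pos': array([-1.37258671e+00,  3.13178461e-01,  4.61105468e-02,  1.30360226e+00,
        3.90224613e-05,  1.43117880e+00]), 'qvel': array([-0.00129109, -0.00152608, -0.00032254,  0.00053932,  0.00106891,
       -0.00022468]), 'tau': array([-3.65518372e-04, -4.80471039e+01,  2.98820955e+01,  1.87008186e-04,
       -7.82659595e-05, -7.76086267e-06]), 'tcp_pos': array([ 0.19057789, -0.54254678,  0.24233977]), 'orientation': array([ 0.57698165,  0.40880769,  0.57689782, -0.40884882]), 'wrist_force': array([ 0.14743665, -0.3159398 , -1.29639879]), 'ft_torque': array([ 0.0120556 , -0.02852038, -0.02578522]), 'finger_gap': 0.08526482092557233}
```

View pics/top0.png

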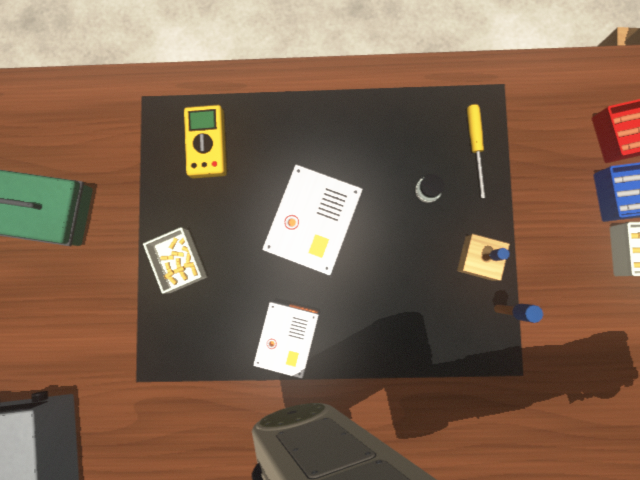

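View pics/side0.png

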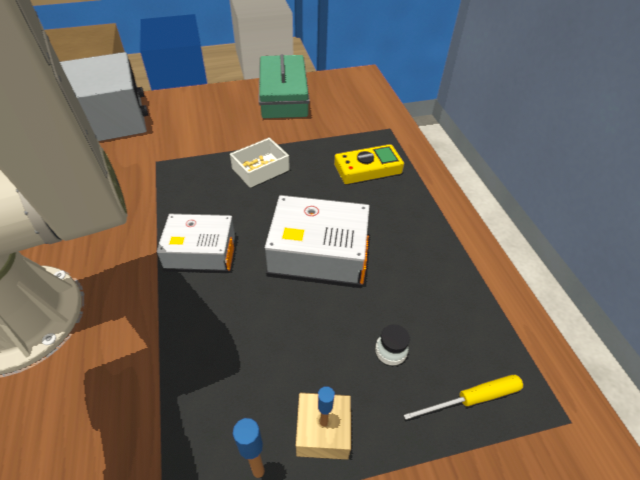

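Top view: large case around (311,220) with its ringed hole near (291,222), and the small dowel in the stand near (500,254). The larger look-alike dowel is at (533,313), outside the stand. Next I'll measure.

Run:
```python
from h import *
for n in ('top','side'):
    z=np.load(n+'.npz');p,d=z['p'],z['d']; 
    V,U=np.mgrid[:480,:640]; W=world(n,U,V,d)
    P=p.astype(int)
    blue=(P[...,2]>P[...,0]+40)&(P[...,2]>70)&(W[...,2]>.02)&(W[...,2]<.25)&(W[...,0]>.15)&(W[...,0]<.8)&(abs(W[...,1])<.6)&(d>0)
    k,l,s,c=cv2.connectedComponentsWithStats(blue.astype(np.uint8))
    for i in range(1,k):
        if s[i,4]>15:
            w=W[l==i]; print(n,'blue',c[i].round(1),s[i],w.min(0).round(3),w.max(0).round(3)); 
            zt=w[:,2].max(); t=w[w[:,2]>zt-.006]; print('  top',len(t),t.mean(0).round(4), (t.max(0)-t.min(0)).round(3))
    red=(P[...,0]>P[...,1]+35)&(P[...,0]>P[...,2]+35)&(W[...,2]>.05)&(W[...,2]<.12)&(d>0)&(W[...,0]>.15)
    k,l,s,c=cv2.connectedComponentsWithStats(red.astype(np.uint8))
    for i in range(1,k):
        if s[i,4]>15:
            w=W[l==i]; print(n,'red',c[i].round(1),s[i],w.mean(0).round(4),w.min(0).round(3),w.max(0).round(3))
    # tops
    for nm,m in (('case',(abs(W[...,2]-.085)<.006)&(W[...,0]>.3)&(abs(W[...,1]-0)<.2)),('stand',(abs(W[...,2]-.05)<.006)&(W[...,1]<-.28)&(W[...,0]>.2)&(W[...,0]<.6))):
        m=m&(d>0);k,l,s,c=cv2.connectedComponentsWithStats(m.astype(np.uint8))
        for i in range(1,k):
            if s[i,4]>150:
                w=W[l==i]; r=cv2.minAreaRect((w[:,:2]*1000).astype(np.float32)); print(n,nm,s[i],r,w[:,2].mean())
    cr=[(440,210,560,330),(250,150,380,280)] if n=='top' else [(220,360,380,480),(250,180,390,290)]
    a=[cv2.resize(p[y0:y1,x0:x1,::-1],(400,400),interpolation=cv2.INTER_CUBIC) for x0,y0,x1,y1 in cr]
    cv2.imwrite(f'pics/crop_{n}.png',np.hstack(a))
```

```text
top blue [615.9 188.6] [610 165  17  53 182] [ 0.562 -0.6    0.033] [ 0.667 -0.573  0.067]
  top 92 [ 0.6211 -0.5817  0.0624] [0.104 0.026 0.006]
top blue [502.7 253.4] [497 248  12  11 101] [ 0.483 -0.333  0.142] [ 0.501 -0.313  0.149]
  top 100 [ 0.4911 -0.3231  0.1463] [0.018 0.02  0.006]
top blue [533.4 313.5] [525 305  18  18 232] [ 0.373 -0.37   0.177] [ 0.401 -0.342  0.184]
  top 224 [ 0.3867 -0.3556  0.1805] [0.028 0.028 0.006]
top red [617.9 127.3] [604  99  36  58 438] [ 0.7451 -0.5992  0.0582] [ 0.687 -0.65   0.05 ] [ 0.801 -0.578  0.066]
top red [291.  222.1] [284 215  15  15  58] [0.5658 0.0601 0.0862] [0.552 0.046 0.083] [0.58  0.074 0.09 ]
top red [291.1 222.1] [288 219   7   7  43] [0.5684 0.0617 0.0686] [0.562 0.056 0.066] [0.575 0.068 0.072]
top red [486. 243.] [470 235  34  15  97] [ 0.5186 -0.3254  0.0517] [ 0.506 -0.358  0.05 ] [ 0.535 -0.293  0.054]
top red [272.7 343.2] [268 338   9  11  25] [0.3313 0.1021 0.0611] [0.322 0.095 0.058] [0.341 0.112 0.064]
top case [ 262  165  100  110 6489] ((571.5292358398438, 19.595848083496094), (140.43927001953125, 180.334732
[... 838 characters left out ...]
0.096 0.059] [0.341 0.115 0.063]
side red [364.7 255.3] [362 236   6  34  50] [ 0.6455 -0.0469  0.0531] [ 0.63  -0.078  0.051] [ 0.666 -0.     0.055]
side red [323.4 419.7] [320 416   7   8  41] [ 0.4901 -0.3282  0.0656] [ 0.486 -0.329  0.05 ] [ 0.494 -0.326  0.083]
side red [254.9 463. ] [250 458  11  11  89] [ 0.3878 -0.3631  0.0714] [ 0.382 -0.365  0.051] [ 0.394 -0.36   0.096]
side case [ 265  196  103   66 5266] ((571.5508422851562, 20.13001251220703), (145.66859436035156, 179.920654296875), 68.01248931884766) 0.08537895906898765
side stand [ 296  394   54   57 2461] ((491.4383544921875, -323.35223388671875), (76.16162872314453, 74.98916625976562), 73.2108383178711) 0.050015033686188454
```

```bash
cat >> h.py <<'E'
from scipy.spatial.transform import Rotation as R
def rot(q): return R.from_quat([q[1],q[2],q[3],q[0]])
def go(pos,zdir=None):
    s=env.get_state(); r=rot(s['orientation']); M=r.as_matrix()
    print('tcp',s['tcp_pos'].round(4),'x',M[:,0].round(4),'z',M[:,2].round(3),'F',s['wrist_force'].round(2),'gap',round(s['finger_gap'],4),'t',s['clock'],'j',s['joint_pos'].round(2))
    if zdir is None: zdir=M[:,2]
    zd=np.array([zdir[0],zdir[1],0.]); zd/=np.linalg.norm(zd); x=np.array([0,0,-1.])
    T=np.stack([x,np.cross(zd,x),zd],1); rv=(r.inv()*R.from_matrix(T)).as_rotvec()
    print('turn',rv.round(4),'shift',(M.T@(np.array(pos)-s['tcp_pos'])).round(4))
E
python3 - <<'E'
from h import *
for d in ((.31,-.95),(-.31,.95)): go((.491,-.3235,.24),d)
E
```

```text
tcp [ 0.1906 -0.5425  0.2423] x [ 1.e-04 -1.e-04 -1.e+00] z [ 0.331 -0.943  0.   ] F [ 0.15 -0.32 -1.3 ] gap 0.0853 t 1.0 j [-1.37  0.31  0.05  1.3   0.    1.43]
turn [ 0.0224  0.0001 -0.    ] shift [ 0.0023  0.356  -0.1071]
tcp [ 0.1906 -0.5425  0.2423] x [ 1.e-04 -1.e-04 -1.e+00] z [ 0.331 -0.943  0.   ] F [ 0.15 -0.32 -1.3 ] gap 0.0853 t 1.0 j [-1.37  0.31  0.05  1.3   0.    1.43]
turn [-3.1192e+00  0.0000e+00  2.0000e-04] shift [ 0.0023  0.356  -0.1071]
```

View pics/crop_top.png

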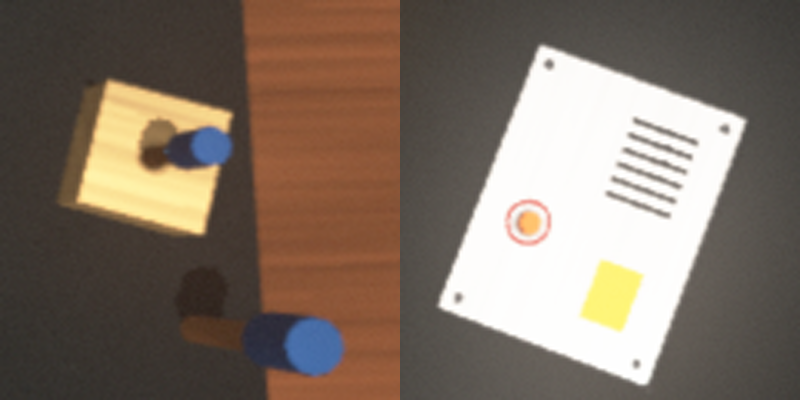

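The crop shows the dowel upright in its stand and the orange pin shallow in the case hole. The jaw yaw is already suitable, so I'm moving above the dowel.

>>> step_arm --moves '[[[0.022,0,0,0,0.356,-0.107,1],[0.022,0,0,0,0.356,-0.107,1],[0.022,0,0,0,0.356,-0.107,1],[0.022,0,0,0,0.356,-0.107,1],[0.022,0,0,0,0.356,-0.107,1],[0.022,0,0,0,0.356,-0.107,1],[0.022,0,0,0,0.356,-0.107,1],[0.022,0,0,0,0.356,-0.107,1],[0.022,0,0,0,0.356,-0.107,1],[0.022,0,0,0,0.356,-0.107,1],[0.022,0,0,0,0.356,-0.107,1],[0.022,0,0,0,0.356,-0.107,1]]]'

```text
clock: 2.2
tcp_pos: [0.49, -0.3246, 0.2424]
orientation: [0.572, 0.416, 0.572, -0.416]
wrist_force: [-0.4, 0.5, 0.1]
finger_gap: 0.0853
```

```bash
python3 -c "
from h import *
go((.491,-.3237,.115),(.31,-.95)); shot('side','s1')"
```

```text
tcp [ 0.49   -0.3246  0.2424] x [-1.e-04 -2.e-04 -1.e+00] z [ 0.309 -0.951  0.   ] F [-0.36  0.49  0.05] gap 0.0853 t 2.2 j [-0.72  0.34  0.08  1.31 -0.    2.11]
turn [-0.0016  0.0002  0.0002] shift [ 0.1274  0.0013 -0.0006]
```

>>> step_arm --moves '[[[0,0,0,0.04,0.0013,-0.0006,1],[0,0,0,0.08,0.0013,-0.0006,1],[0,0,0,0.11,0.0013,-0.0006,1],[0,0,0,0.1274,0.0013,-0.0006,1],[0,0,0,0.1274,0.0013,-0.0006,1],[0,0,0,0.1274,0.0013,-0.0006,1]]]'

```text
clock: 2.85
tcp_pos: [0.4906, -0.3243, 0.1155]
orientation: [0.572, 0.416, 0.572, -0.416]
wrist_force: [-0.1, -0.0, 1.2]
finger_gap: 0.0851
```

```bash
python3 -c "
from h import *
go((.491,-.3237,.115),(.31,-.95)); shot('side','s2');shot('top','t2')
import cv2
a=cv2.imread('pics/s2.png')[330:480,200:400];b=cv2.imread('pics/t2.png')[180:330,420:620]
cv2.imwrite('pics/c2.png',np.hstack([cv2.resize(x,(400,300),interpolation=2) for x in (a,b)]))"
```

```text
tcp [ 0.4906 -0.3243  0.1155] x [-2.e-04 -2.e-04 -1.e+00] z [ 0.307 -0.952  0.   ] F [-0.1  -0.03  1.17] gap 0.0851 t 2.85 j [-0.72  0.4  -0.14  1.03 -0.    2.11]
turn [-0.0029  0.0001  0.0002] shift [ 0.0005  0.0005 -0.0004]
```

View pics/c2.png

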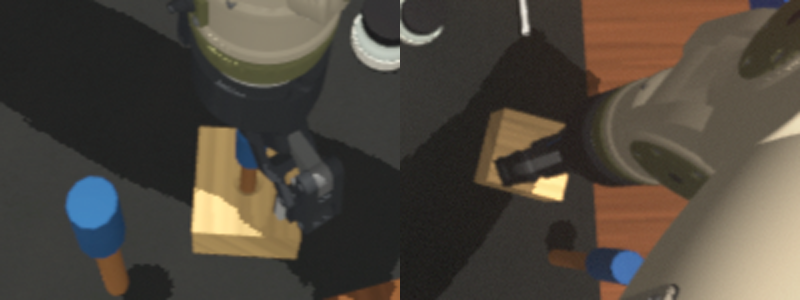

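The handle sits between the open fingers, so I'm closing on it.

>>> step_arm --moves '[[[0,0,0,0,0,0,0.6],[0,0,0,0,0,0,0.4],[0,0,0,0,0,0,0.3],[0,0,0,0,0,0,0.2],[0,0,0,0,0,0,0.1],[0,0,0,0,0,0,0],[0,0,0,0,0,0,0],[0,0,0,0,0,0,0],[0,0,0,0,0,0,0]]]' --force 60

```text
clock: 3.85
tcp_pos: [0.4917, -0.3245, 0.1171]
orientation: [0.573, 0.416, 0.571, -0.416]
wrist_force: [-0.5, 2.3, 5.1]
finger_gap: 0.0205
```

>>> step_arm --moves '[[[0,0,0,-0.01,0,0,0],[0,0,0,-0.03,0,0,0],[0,0,0,-0.06,0,0,0],[0,0,0,-0.09,0,0,0],[0,0,0,-0.12,0,0,0],[0,0,0,-0.12,0,0,0],[0,0,0,-0.12,0,0,0]]]'

```text
clock: 4.55
tcp_pos: [0.4918, -0.3248, 0.2379]
orientation: [0.574, 0.416, 0.57, -0.416]
wrist_force: [0.2, 0.5, -0.8]
finger_gap: 0.0209
```

```bash
python3 -c "
from h import *
go((.491,-.3237,.115),(.31,-.95)); shot('side','s3');shot('top','t3')
import cv2
a=cv2.imread('pics/s3.png')[250:480,200:480];b=cv2.imread('pics/t3.png')[180:330,420:620]
cv2.imwrite('pics/c3.png',np.hstack([cv2.resize(x,(400,320),interpolation=2) for x in (a,b)]))"
```

```text
tcp [ 0.4918 -0.3248  0.2379] x [ 0.0037 -0.0033 -1.    ] z [ 0.308 -0.951  0.004] F [ 0.2   0.48 -0.84] gap 0.0209 t 4.55 j [-0.72  0.34  0.07  1.3  -0.    2.11]
turn [-0.0023  0.0043 -0.0025] shift [ 0.1229 -0.0008 -0.0019]
```

View pics/c3.png

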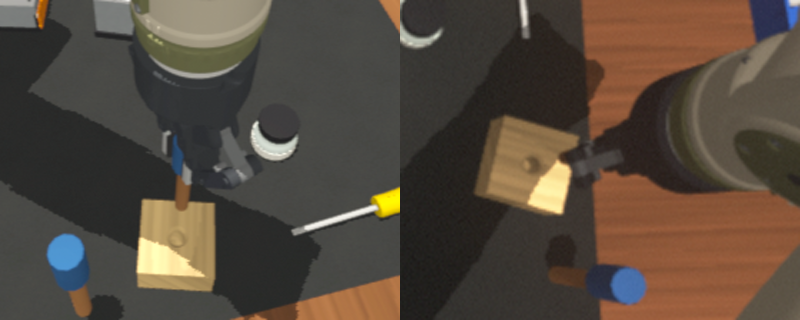

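```bash
python3 -c "
from h import *
import cv2
print('stand',plane('top',486,256.4,.05), [ (r['uv'],plane('top',*r['uv'],.05).round(4)) for r in env.boxes_of('top','stand_hole')])
print([ (r['uv'],plane('side',*r['uv'],.05).round(4)) for r in env.boxes_of('side','stand_hole')])
z=np.load('side.npz');p=z['p'];d=z['d']
V,U=np.mgrid[:480,:640];W=world('side',U,V,d)
P=p.astype(int)
m=(W[...,2]>.125)&(W[...,2]<.24)&(abs(W[...,0]-.49)<.03)&(abs(W[...,1]+.324)<.03)&(P[...,0]>P[...,2]+25)
w=W[m];print(m.sum())
for a in np.arange(.125,.2,.01):
  q=w[(w[:,2]>=a)&(w[:,2]<a+.01)]
  if len(q):print(round(a,3),len(q),q.mean(0).round(4),q.min(0).round(4),q.max(0).round(4))
s=env.get_state();print(proj('side',[.4918,-.3248,.1358]))
go((.565,.0606,.238),(.31,-.95));
cv2.imwrite('pics/c3b.png',cv2.resize(p[340:450,280:380,::-1],(545,600),interpolation=2))
z=np.load('top.npz')['p'];cv2.imwrite('pics/c3c.png',cv2.resize(z[225:285,450:520,::-1],(700,600),interpolation=2))
"
```

```text
stand [ 0.49189415 -0.32436906  0.05      ] [([484.3, 255.3], array([ 0.4942, -0.3211,  0.05  ]))]
[([323.5, 426.8], array([ 0.4895, -0.3327,  0.05  ]))]
199
0.135 20 [ 0.4901 -0.3289  0.1419] [ 0.4862 -0.3309  0.1383] [ 0.4961 -0.3248  0.1449]
0.145 26 [ 0.4909 -0.3289  0.15  ] [ 0.4861 -0.331   0.1454] [ 0.4972 -0.3254  0.1544]
0.155 31 [ 0.49   -0.3286  0.1599] [ 0.486  -0.3307  0.1553] [ 0.4967 -0.324   0.165 ]
0.165 30 [ 0.4908 -0.3293  0.1702] [ 0.4864 -0.3309  0.165 ] [ 0.4963 -0.3262  0.1746]
0.175 31 [ 0.4907 -0.3289  0.18  ] [ 0.4864 -0.331   0.1751] [ 0.4971 -0.3247  0.1841]
0.185 30 [ 0.49   -0.329   0.1898] [ 0.4861 -0.3307  0.1851] [ 0.4968 -0.3255  0.1948]
0.195 22 [ 0.4878 -0.328   0.1998] [ 0.486  -0.3306  0.195 ] [ 0.4907 -0.3242  0.205 ]
[325.77630373 397.76783191]
tcp [ 0.4908 -0.3239  0.2355] x [ 2.e-04 -1.e-04 -1.e+00] z [ 0.308 -0.951  0.   ] F [-0.32 -0.03 -1.2 ] gap 0.0202 t 4.75 j [-0.72  0.34  0.07  1.3   0.    2.11]
turn [-0.0023  0.0001 -0.0002] shift [-0.0025  0.189  -0.3429]
```

View pics/c3b.png

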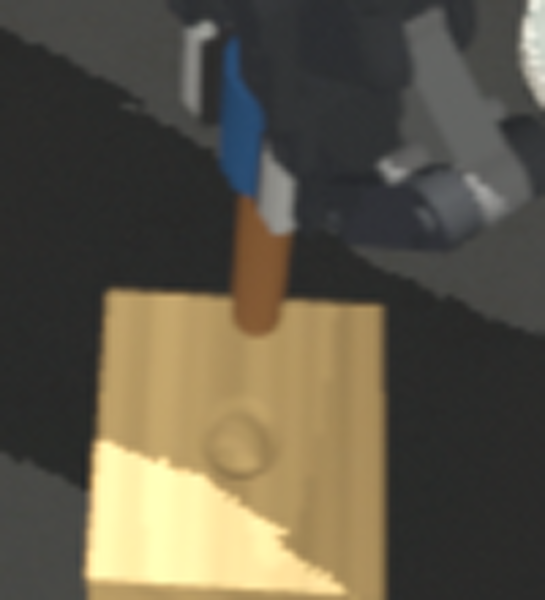

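View pics/c3c.png

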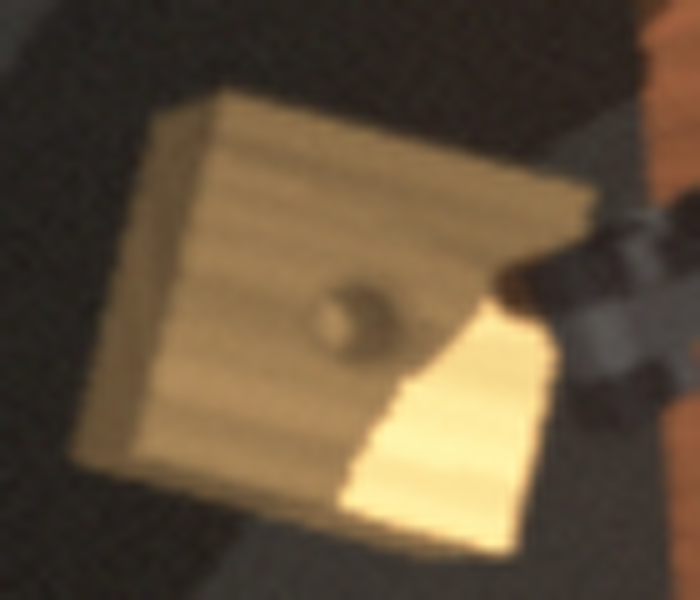

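Dowel held upright and on the TCP axis, tip at about z 0.135. Moving to above the red-ringed hole.

>>> step_arm --moves '[[[0,0,0,-0.002,0.095,-0.17,0],[0,0,0,-0.002,0.095,-0.17,0],[0,0,0,-0.002,0.095,-0.17,0],[0,0,0,-0.002,0.095,-0.17,0],[0,0,0,-0.002,0.19,-0.343,0],[0,0,0,-0.002,0.19,-0.343,0],[0,0,0,-0.002,0.19,-0.343,0],[0,0,0,-0.002,0.19,-0.343,0],[0,0,0,-0.002,0.19,-0.343,0],[0,0,0,-0.002,0.19,-0.343,0],[0,0,0,-0.002,0.19,-0.343,0],[0,0,0,-0.002,0.19,-0.343,0]]]'

```text
clock: 5.95
tcp_pos: [0.5657, 0.0595, 0.2372]
orientation: [0.571, 0.416, 0.571, -0.417]
wrist_force: [0.4, -0.4, -0.7]
finger_gap: 0.0205
```

```bash
python3 -c "
from h import *
go((.566,.061,.200),(.31,-.95)); shot('side','s4');shot('top','t4')
import cv2
a=cv2.imread('pics/s4.png')[120:290,240:400];b=cv2.imread('pics/t4.png')[150:280,240:380]
cv2.imwrite('pics/c4.png',np.hstack([cv2.resize(x,(400,420),interpolation=2) for x in (a,b)]))"
```

```text
tcp [0.5657 0.0595 0.2372] x [-6.e-04 -3.e-04 -1.e+00] z [ 0.306 -0.952  0.   ] F [ 0.39 -0.37 -0.68] gap 0.0205 t 5.95 j [-0.04  0.3   0.02  1.29 -0.    2.79]
turn [-0.0045  0.0001  0.0006] shift [ 0.0372  0.0008 -0.0014]
```

View pics/c4.png

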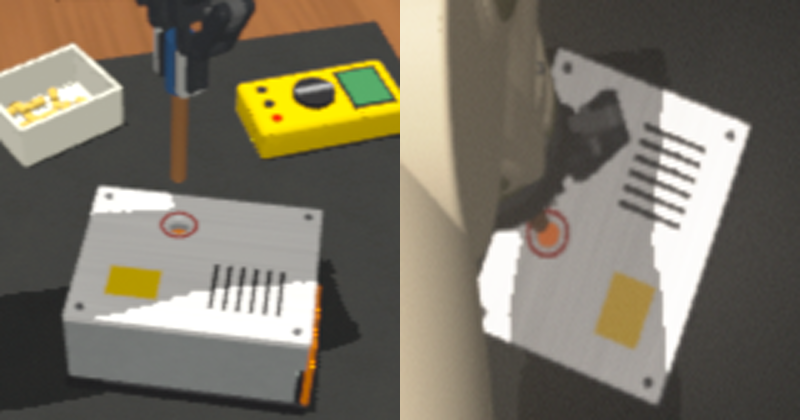

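The dowel hangs over the red ring (side crop: tip at (178,180), ring at (180,225)). I'll go down to just above the mouth and check alignment.

>>> step_arm --moves '[[[-0.004,0,0,0.02,0.0008,-0.0014,0],[-0.004,0,0,0.04,0.0008,-0.0014,0],[-0.004,0,0,0.04,0.0008,-0.0014,0],[-0.004,0,0,0.04,0.0008,-0.0014,0]]]'

```text
clock: 6.45
tcp_pos: [0.5659, 0.0603, 0.1976]
orientation: [0.572, 0.416, 0.572, -0.416]
wrist_force: [1.1, -1.6, -0.2]
finger_gap: 0.0207
```

```bash
python3 -c "
from h import *
go((.566,.061,.160),(.31,-.95)); p,d=shot('side','s5');shot('top','t5')
V,U=np.mgrid[:480,:640];W=world('side',U,V,d);P=p.astype(int)
m=(W[...,2]>.088)&(W[...,2]<.17)&(abs(W[...,0]-.566)<.03)&(abs(W[...,1]-.06)<.03)&(P[...,0]>P[...,2]+25)
w=W[m];print(m.sum(),w.min(0).round(4),w.max(0).round(4))
for a in np.arange(.08,.16,.01):
  q=w[(w[:,2]>=a)&(w[:,2]<a+.01)]
  if len(q):print(round(a,3),len(q),q.mean(0).round(4),q.min(0).round(4),q.max(0).round(4))
import cv2
a=cv2.imread('pics/s5.png')[160:240,270:350];b=cv2.imread('pics/t5.png')[190:250,260:320]
cv2.imwrite('pics/c5.png',np.hstack([cv2.resize(x,(400,400),interpolation=2) for x in (a,b)]))"
```

```text
tcp [0.5659 0.0603 0.1976] x [-8.e-04 -2.e-04 -1.e+00] z [ 0.308 -0.951 -0.   ] F [ 1.08 -1.62 -0.19] gap 0.0207 t 6.45 j [-0.03  0.32 -0.06  1.2  -0.    2.79]
turn [-0.002  -0.0001  0.0008] shift [ 0.0376  0.0003 -0.0006]
171 [0.5598 0.045  0.0888] [0.5709 0.0613 0.1698]
0.08 1 [0.5651 0.045  0.0888] [0.5651 0.045  0.0888] [0.5651 0.045  0.0888]
0.09 5 [0.5651 0.0566 0.0988] [0.5605 0.0541 0.0978] [0.5702 0.059  0.0996]
0.1 23 [0.5646 0.056  0.1055] [0.5598 0.0542 0.1003] [0.5696 0.0581 0.1097]
0.11 22 [0.5644 0.0562 0.1154] [0.5601 0.0527 0.11  ] [0.5699 0.0584 0.12  ]
0.12 23 [0.5642 0.0564 0.1249] [0.5602 0.0537 0.1202] [0.5697 0.0595 0.1296]
0.13 21 [0.5644 0.0558 0.1352] [0.5598 0.0534 0.13  ] [0.5693 0.0609 0.1398]
0.14 28 [0.5643 0.0561 0.1453] [0.5598 0.0526 0.14  ] [0.5692 0.0606 0.1499]
0.15 21 [0.5638 0.0559 0.1556] [0.56   0.0532 0.1502] [0.5689 0.0597 0.1597]
```

View pics/c5.png

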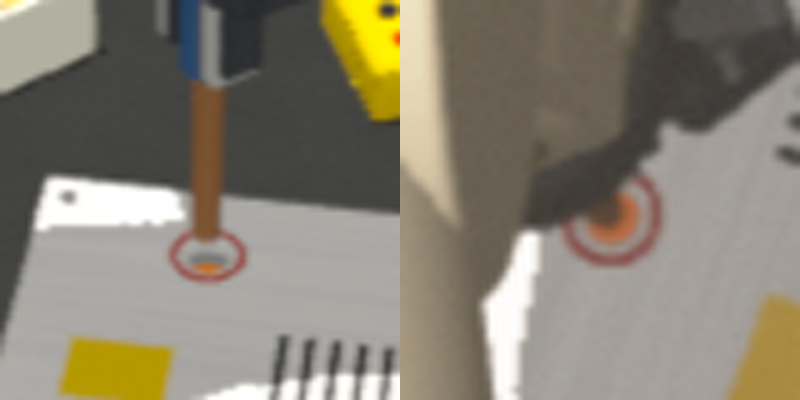

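Rod is within about 1–1.5 mm of the ring centre, tip about 11 mm above the mouth. I'll correct that and enter the hole.

>>> step_arm --moves '[[[0,0,0,0.003,0.0014,-0.0008,0],[0,0,0,0.009,0.0014,-0.0008,0],[0,0,0,0.015,0.0014,-0.0008,0],[0,0,0,0.02,0.0014,-0.0008,0],[0,0,0,0.023,0.0014,-0.0008,0],[0,0,0,0.023,0.0014,-0.0008,0]]]'

```text
clock: 7.15
tcp_pos: [0.5674, 0.0618, 0.1748]
orientation: [0.572, 0.416, 0.572, -0.416]
wrist_force: [-0.8, -1.5, -0.5]
finger_gap: 0.0202
```

```bash
python3 -c "
from h import *
go((.567,.0615,.160),(.31,-.95)); p,d=shot('side','s6')
import cv2
go((.567,.0615,.160),(.31,-.95))
a=cv2.imread('pics/s6.png')[160:240,270:350];b=cv2.imread('pics/s6.png')[190:300,300:420]
cv2.imwrite('pics/c6.png',np.hstack([cv2.resize(x,(400,400),interpolation=2) for x in (a,b)]))"
```

```text
tcp [0.5674 0.0618 0.1748] x [ 2.e-04 -2.e-04 -1.e+00] z [ 0.309 -0.951  0.   ] F [-0.78 -1.5  -0.51] gap 0.0202 t 7.15 j [-0.03  0.33 -0.09  1.14 -0.    2.8 ]
turn [-0.0014  0.0003 -0.0001] shift [ 0.0148 -0.0005  0.0002]
tcp [0.5676 0.0618 0.1752] x [ 6.e-04 -3.e-04 -1.e+00] z [ 0.309 -0.951  0.   ] F [-0.19 -0.58 -0.56] gap 0.0202 t 7.2 j [-0.03  0.33 -0.09  1.14 -0.    2.8 ]
turn [-0.0014  0.0004 -0.0005] shift [ 0.0152 -0.0007  0.0001]
```

View pics/c6.png

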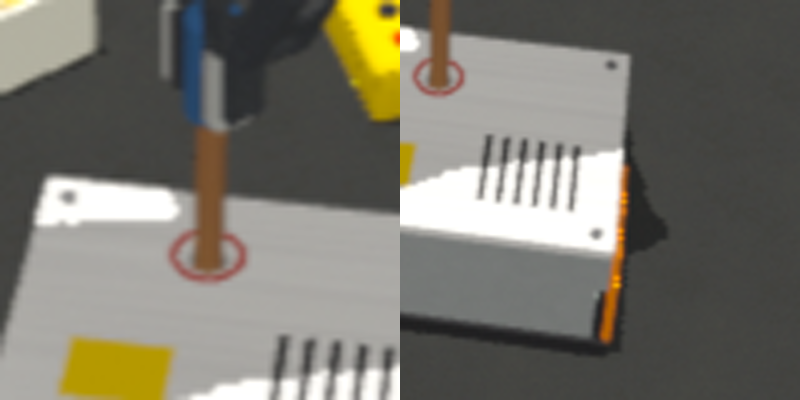

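The dowel is in the hole without contact and the tray is shut. Feeling for the pin now.

>>> step_arm --moves '[[[0,0,0,0.002,0,0,0],[0,0,0,0.004,0,0,0],[0,0,0,0.006,0,0,0],[0,0,0,0.006,0,0,0]]]'

```text
clock: 7.6
tcp_pos: [0.5678, 0.0618, 0.1694]
orientation: [0.572, 0.416, 0.572, -0.416]
wrist_force: [0.3, -1.4, 1.2]
finger_gap: 0.0203
```

>>> step_arm --moves '[[[0,0,0,0.001,0,0,0],[0,0,0,0.002,0,0,0],[0,0,0,0.002,0,0,0]]]'

```text
clock: 7.9
tcp_pos: [0.568, 0.0617, 0.1683]
orientation: [0.573, 0.416, 0.571, -0.415]
wrist_force: [-1.1, 0.2, 4.2]
finger_gap: 0.0206
```

>>> step_arm --moves '[[[0,0,0,0.001,-0.0005,0,0],[0,0,0,0.002,-0.0005,0,0],[0,0,0,0.002,-0.0005,0,0]]]'

```text
clock: 8.2
tcp_pos: [0.5678, 0.0617, 0.1673]
orientation: [0.573, 0.416, 0.571, -0.415]
wrist_force: [-1.8, -1.1, 5.5]
finger_gap: 0.0207
```

>>> step_arm --moves '[[[0,0,0,0.001,0,0,0],[0,0,0,0.002,0,0,0],[0,0,0,0.002,0,0,0]]]'

```text
clock: 8.5
tcp_pos: [0.5679, 0.0618, 0.1664]
orientation: [0.573, 0.417, 0.571, -0.415]
wrist_force: [-1.8, -0.6, 6.4]
finger_gap: 0.0206
```

```bash
python3 -c "
from h import *
p,d=shot('side','s7')
go((.567,.0615,.160),(.31,-.95))
import cv2
a=cv2.imread('pics/s7.png')[160:240,270:350];b=cv2.imread('pics/s7.png')[190:300,300:420]
cv2.imwrite('pics/c7.png',np.hstack([cv2.resize(x,(400,400),interpolation=2) for x in (a,b)]))"
```

```text
tcp [0.5679 0.0618 0.1664] x [ 4.8e-03 -2.0e-04 -1.0e+00] z [ 0.309 -0.951  0.002] F [-2.16 -0.48  6.52] gap 0.0207 t 8.55 j [-0.03  0.33 -0.11  1.12 -0.    2.8 ]
turn [-0.0013  0.0016 -0.0045] shift [ 0.0064 -0.001  -0.    ]
```

View pics/c7.png

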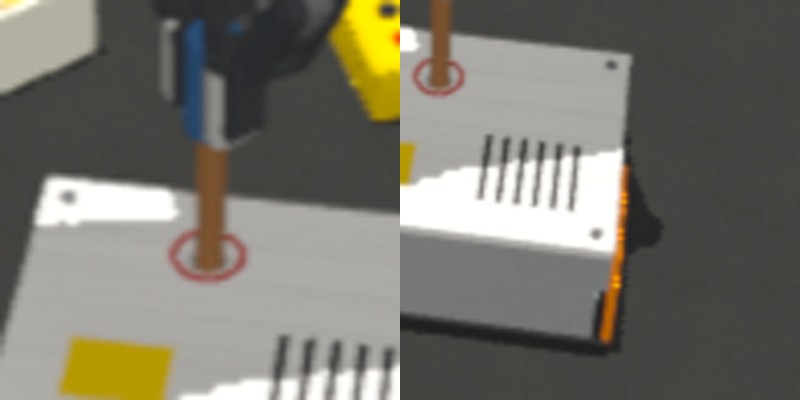

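>>> step_arm --moves '[[[0,0.001,-0.004,0.0015,-0.001,0,0],[0,0.001,-0.004,0.003,-0.001,0,0],[0,0.001,-0.004,0.003,-0.001,0,0]]]'

```text
clock: 8.85
tcp_pos: [0.5677, 0.0617, 0.1647]
orientation: [0.573, 0.416, 0.571, -0.415]
wrist_force: [-1.0, -0.6, 7.0]
finger_gap: 0.0202
```

>>> step_arm --moves '[[[0,0.001,-0.004,0.0015,0,0,0],[0,0.001,-0.004,0.003,0,0,0],[0,0.001,-0.004,0.003,0,0,0]]]'

```text
clock: 9.15
tcp_pos: [0.5682, 0.0617, 0.1631]
orientation: [0.572, 0.416, 0.572, -0.415]
wrist_force: [-2.1, -0.3, 8.2]
finger_gap: 0.0207
```

```bash
python3 -c "
from h import *
p,d=shot('side','s8')
go((.567,.0615,.160),(.31,-.95))
import cv2
a=cv2.imread('pics/s8.png')[160:240,270:350];b=cv2.imread('pics/s8.png')[190:300,300:420]
cv2.imwrite('pics/c8.png',np.hstack([cv2.resize(x,(400,400),interpolation=2) for x in (a,b)]))"
```

```text
tcp [0.5682 0.0617 0.1631] x [ 9.e-04 -3.e-04 -1.e+00] z [ 0.309 -0.951  0.001] F [-2.02 -0.58  7.63] gap 0.0206 t 9.2 j [-0.03  0.34 -0.11  1.12 -0.    2.8 ]
turn [-0.001   0.0006 -0.0008] shift [ 0.0031 -0.0012 -0.0002]
```

View pics/c8.png

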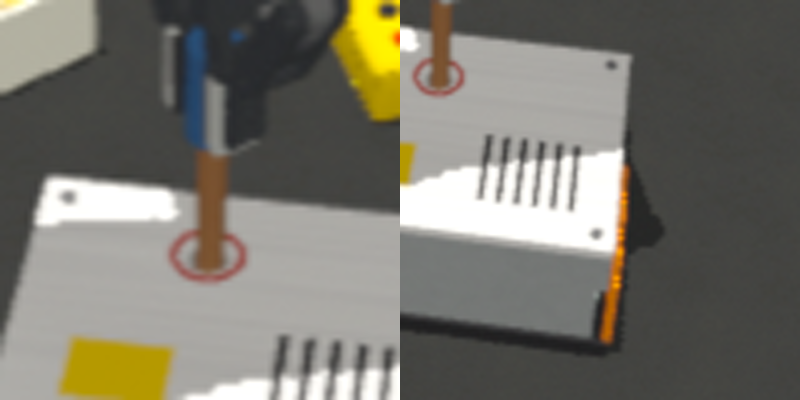

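Tray is still shut and the force is rising steadily as expected, about 2 mm to go. I'm continuing in finer steps, with -y corrections.

>>> step_arm --moves '[[[0,0,-0.002,0.001,-0.001,0,0],[0,0,-0.002,0.0022,-0.001,0,0],[0,0,-0.002,0.0022,-0.001,0,0]]]'

```text
clock: 9.5
tcp_pos: [0.5679, 0.0617, 0.1623]
orientation: [0.573, 0.416, 0.572, -0.415]
wrist_force: [-1.1, -0.3, 6.7]
finger_gap: 0.0203
```

```bash
cat > look.py <<'E'
import sys
from h import *
t=sys.argv[1]
p,d=shot('side','s'+t)
go((.567,.0615,.160),(.31,-.95))
a=cv2.imread(f'pics/s{t}.png')[160:240,270:350];b=cv2.imread(f'pics/s{t}.png')[190:300,300:420]
cv2.imwrite(f'pics/c{t}.png',np.hstack([cv2.resize(x,(400,400),interpolation=2) for x in (a,b)]))
V,U=np.mgrid[:480,:640];W=world('side',U,V,d);P=p.astype(int)
m=(P[...,0]>P[...,2]+80)&(P[...,1]<P[...,0]*.75)&(W[...,0]>.6)&(W[...,0]<.75)&(abs(W[...,1]+.03)<.09)&(W[...,2]>.01)
s=(W[m]-[.5715,.02,0])@[.927,-.375,0]; print('tray along x: max',s.max().round(4),m.sum())
E
python3 look.py 9
```

```text
tcp [0.5679 0.0617 0.1623] x [ 1.4e-03 -5.0e-04 -1.0e+00] z [ 0.309 -0.951  0.001] F [-2.47  0.23  6.13] gap 0.0205 t 9.55 j [-0.03  0.34 -0.12  1.11 -0.    2.79]
turn [-0.0008  0.0009 -0.0012] shift [ 0.0023 -0.0009 -0.0001]
tray along x: max 0.1361 227
```

View pics/c9.png

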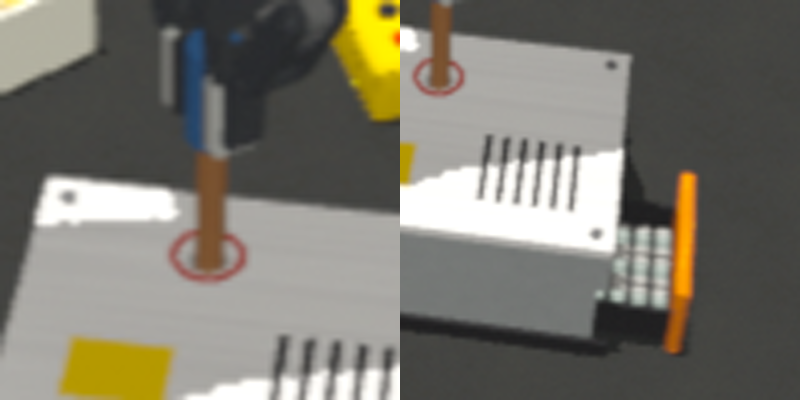

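>>> step_arm --moves '[[[0,0,0,-0.005,0,0,0],[0,0,0,-0.015,0,0,0],[0,0,0,-0.03,0,0,0],[0,0,0,-0.05,0,0,0],[0,0,0,-0.07,0,0,0],[0,0,0,-0.078,0,0,0],[0,0,0,-0.078,0,0,0],[0,0,0,-0.078,0,0,0]]]'

```text
clock: 10.35
tcp_pos: [0.5676, 0.0617, 0.2395]
orientation: [0.572, 0.416, 0.572, -0.415]
wrist_force: [-0.5, -0.3, -0.5]
finger_gap: 0.0205
```

```bash
python3 look.py 10; python3 -c "
from h import *
go((.491,-.324,.237),(.31,-.95))"
```

```text
tcp [0.5673 0.0618 0.2391] x [-3.e-04 -3.e-04 -1.e+00] z [ 0.309 -0.951  0.   ] F [ 0.   -0.09 -1.77] gap 0.0207 t 10.4 j [-0.03  0.31  0.03  1.29 -0.    2.79]
turn [-0.0008  0.0002  0.0004] shift [ 0.0791 -0.0004  0.0001]
tray along x: max 0.1402 184
tcp [0.5673 0.0618 0.2391] x [-3.e-04 -3.e-04 -1.e+00] z [ 0.309 -0.951  0.   ] F [ 0.   -0.09 -1.77] gap 0.0207 t 10.4 j [-0.03  0.31  0.03  1.29 -0.    2.79]
turn [-0.0008  0.0002  0.0004] shift [ 0.0023 -0.1919  0.3432]
```

View pics/s10.png

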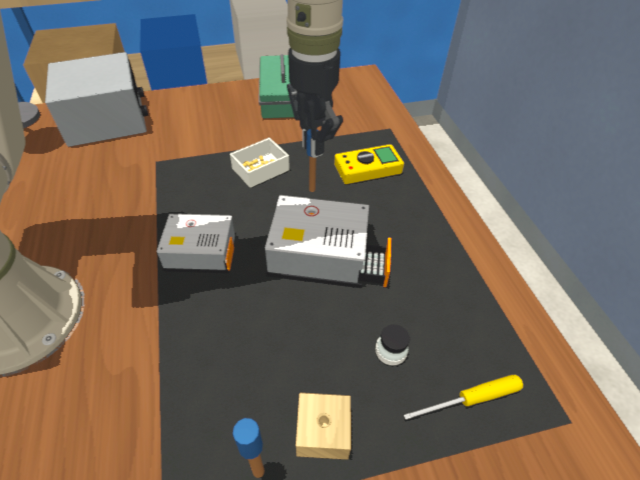

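The tray is fully out (front at (388,262)), the dowel is clear of the hole, and the other things haven't moved. Returning to the stand, which is clearly visible at (324,425).

>>> step_arm --moves '[[[0,0,0,0.002,-0.096,0.172,0],[0,0,0,0.002,-0.096,0.172,0],[0,0,0,0.002,-0.096,0.172,0],[0,0,0,0.002,-0.096,0.172,0],[0,0,0,0.002,-0.192,0.343,0],[0,0,0,0.002,-0.192,0.343,0],[0,0,0,0.002,-0.192,0.343,0],[0,0,0,0.002,-0.192,0.343,0],[0,0,0,0.002,-0.192,0.343,0],[0,0,0,0.002,-0.192,0.343,0],[0,0,0,0.002,-0.192,0.343,0],[0,0,0,0.002,-0.192,0.343,0]]]'

```text
clock: 11.6
tcp_pos: [0.4911, -0.3223, 0.237]
orientation: [0.572, 0.415, 0.573, -0.415]
wrist_force: [0.1, -0.6, -1.0]
finger_gap: 0.0204
```

```bash
python3 -c "
from h import *
p,d=shot('side','s11')
go((.491,-.324,.162),(.31,-.95))
V,U=np.mgrid[:480,:640];W=world('side',U,V,d);P=p.astype(int)
m=(W[...,2]>.115)&(W[...,2]<.2)&(abs(W[...,0]-.49)<.03)&(abs(W[...,1]+.324)<.03)&(P[...,0]>P[...,2]+25)
w=W[m];print(m.sum(),w.min(0).round(4),w.max(0).round(4),w.mean(0).round(4))
cv2.imwrite('pics/c11.png',cv2.resize(p[340:450,280:380,::-1],(545,600),interpolation=2))
"
```

```text
tcp [ 0.4913 -0.3223  0.2372] x [-5.e-04  1.e-04 -1.e+00] z [ 0.311 -0.95  -0.   ] F [-1.12  0.76 -1.12] gap 0.0207 t 11.65 j [-0.72  0.34  0.07  1.3  -0.    2.11]
turn [ 0.0013 -0.0003  0.0004] shift [ 0.0752 -0.0007  0.0015]
184 [ 0.4849 -0.3284  0.1369] [ 0.4963 -0.3187  0.1998] [ 0.4893 -0.3261  0.169 ]
```

View pics/c11.png

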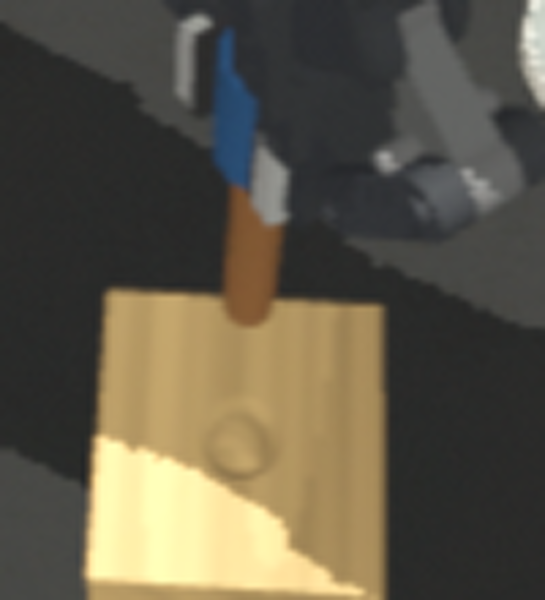

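Rod is about 2 mm off in +y relative to the stand hole. I'll correct that and go down to just above the mouth.

>>> step_arm --moves '[[[0,0,0,0.03,0,0.0023,0],[0,0,0,0.06,0,0.0023,0],[0,0,0,0.075,0,0.0023,0],[0,0,0,0.075,0,0.0023,0],[0,0,0,0.075,0,0.0023,0]]]'

```text
clock: 12.15
tcp_pos: [0.4923, -0.3237, 0.1627]
orientation: [0.573, 0.414, 0.573, -0.415]
wrist_force: [0.5, 0.1, 0.4]
finger_gap: 0.0205
```

```bash
python3 -c "
from h import *
p,d=shot('side','s12')
go((.491,-.324,.125),(.31,-.95))
V,U=np.mgrid[:480,:640];W=world('side',U,V,d);P=p.astype(int)
m=(W[...,2]>.06)&(W[...,2]<.13)&(abs(W[...,0]-.49)<.03)&(abs(W[...,1]+.324)<.03)&(P[...,0]>P[...,2]+25)
w=W[m];print(m.sum(),w.min(0).round(4),w.max(0).round(4),w.mean(0).round(4))
cv2.imwrite('pics/c12.png',cv2.resize(p[360:450,280:380,::-1],(660,600),interpolation=2))
"
```

```text
tcp [ 0.4927 -0.3243  0.1634] x [ 7.e-04 -1.e-03 -1.e+00] z [ 0.313 -0.95   0.001] F [ 0.19 -0.02 -0.81] gap 0.0208 t 12.2 j [-0.72  0.37 -0.06  1.13 -0.    2.11]
turn [ 0.0024  0.0012 -0.0004] shift [ 0.0384 -0.0016 -0.0009]
140 [ 0.486  -0.3296  0.0616] [ 0.4976 -0.3198  0.1292] [ 0.4903 -0.3273  0.0943]
```

View pics/c12.png

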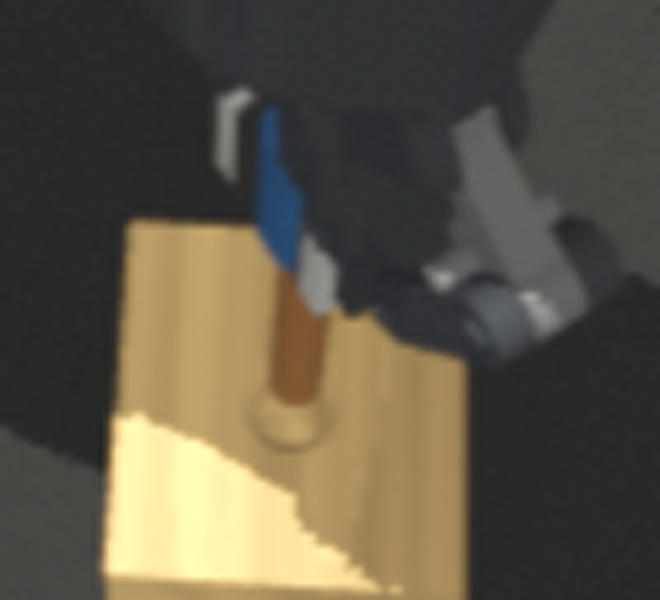

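Tip is about 1 mm right (+x) of the hole centre. I'll correct that and insert.

>>> step_arm --moves '[[[0,0,0,0.002,-0.0013,0,0],[0,0,0,0.008,-0.0013,0,0],[0,0,0,0.015,-0.0013,0,0],[0,0,0,0.022,-0.0013,0,0],[0,0,0,0.03,-0.0013,0,0],[0,0,0,0.035,-0.0013,0,0],[0,0,0,0.038,-0.0013,0,0],[0,0,0,0.038,-0.0013,0,0]]]'

```text
clock: 13.0
tcp_pos: [0.4913, -0.3245, 0.1248]
orientation: [0.573, 0.414, 0.573, -0.415]
wrist_force: [-0.4, 0.6, 0.3]
finger_gap: 0.0206
```

```bash
python3 -c "
from h import *
go((.491,-.324,.115),(.31,-.95))
"
```

```text
tcp [ 0.4913 -0.3245  0.1248] x [-1.e-04 -3.e-04 -1.e+00] z [ 0.313 -0.95   0.   ] F [-0.37  0.63  0.33] gap 0.0206 t 13.0 j [-0.72  0.4  -0.13  1.05 -0.    2.1 ]
turn [0.0024 0.0002 0.0002] shift [ 0.0098 -0.0001 -0.0006]
```

Well into the hole, no contact force. Lowering the last bit until the floor is felt.

>>> step_arm --moves '[[[0,0,0,0.003,0,0,0],[0,0,0,0.006,0,0,0],[0,0,0,0.007,0,0,0],[0,0,0,0.007,0,0,0]]]'

```text
clock: 13.4
tcp_pos: [0.4911, -0.3244, 0.1176]
orientation: [0.573, 0.415, 0.573, -0.415]
wrist_force: [0.3, 0.6, -0.5]
finger_gap: 0.021
```

>>> step_arm --moves '[[[0,0,0,0.001,0,0,0],[0,0,0,0.0015,0,0,0],[0,0,0,0.0015,0,0,0]]]'

```text
clock: 13.7
tcp_pos: [0.4914, -0.3246, 0.1171]
orientation: [0.573, 0.414, 0.572, -0.415]
wrist_force: [-0.8, 1.1, 4.3]
finger_gap: 0.02
```

Floor reached at the same height as at the grasp (0.117). Releasing.

>>> step_arm --moves '[[[0,0,0,0,0,0,0.3],[0,0,0,0,0,0,0.5],[0,0,0,0,0,0,0.8],[0,0,0,0,0,0,1],[0,0,0,0,0,0,1],[0,0,0,0,0,0,1],[0,0,0,0,0,0,1],[0,0,0,0,0,0,1]]]'

```text
clock: 14.5
tcp_pos: [0.4915, -0.3246, 0.1171]
orientation: [0.573, 0.414, 0.572, -0.415]
wrist_force: [-0.3, 0.0, -0.1]
finger_gap: 0.0853
```

>>> step_arm --moves '[[[0,0,0,-0.02,0,0,1],[0,0,0,-0.05,0,0,1],[0,0,0,-0.09,0,0,1],[0,0,0,-0.13,0,0,1],[0,0,0,-0.15,0,0,1],[0,0,0,-0.15,-0.05,0.05,1],[0,0,0,-0.15,-0.1,0.08,1],[0,0,0,-0.15,-0.15,0.1,1],[0,0,0,-0.15,-0.15,0.1,1],[0,0,0,-0.15,-0.15,0.1,1]]]'

```text
clock: 15.5
tcp_pos: [0.3771, -0.4694, 0.2668]
orientation: [0.572, 0.416, 0.571, -0.417]
wrist_force: [-0.6, 0.3, 0.4]
finger_gap: 0.0856
```

```bash
python3 look.py 13
python3 - <<'E'
from h import *
shot('top','t13')
for n in ('top','side'):
    z=np.load(n+'.npz');p,d=z['p'],z['d'];V,U=np.mgrid[:480,:640];W=world(n,U,V,d);P=p.astype(int)
    b=(P[...,2]>P[...,0]+40)&(W[...,2]>.09)&(W[...,2]<.2)&(np.hypot(W[...,0]-.491,W[...,1]+.324)<.04)
    w=W[b]; t=w[w[:,2]>w[:,2].max()-.006]; print(n,b.sum(),w.max(0).round(4),w.min(0).round(4),t.mean(0).round(4))
E
```

```text
tcp [ 0.3785 -0.4678  0.2668] x [ 6.e-04 -5.e-04 -1.e+00] z [ 0.309 -0.951  0.001] F [ 0.72  0.54 -0.04] gap 0.0854 t 15.55 j [-1.02  0.36  0.17  1.38  0.    1.8 ]
turn [-0.0014  0.0007 -0.0004] shift [ 0.1066  0.3427 -0.4453]
tray along x: max 0.1402 183
top 102 [ 0.5009 -0.3143  0.1485] [ 0.4828 -0.3345  0.1414] [ 0.4911 -0.3238  0.1459]
side 15 [ 0.5014 -0.3211  0.1463] [ 0.498  -0.3312  0.1429] [ 0.4999 -0.3262  0.1444]
```

View pics/s13.png

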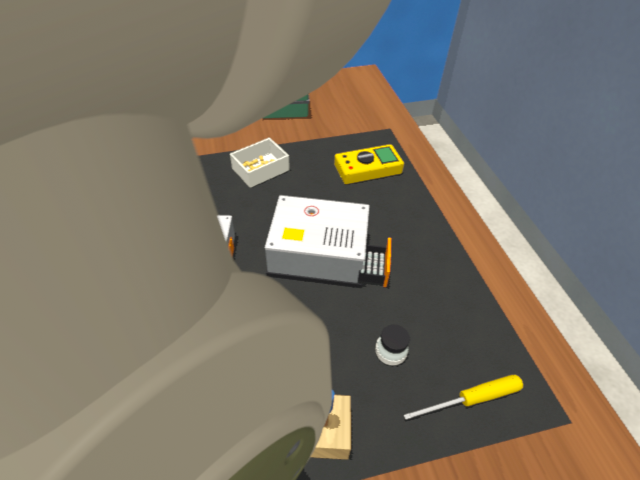

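View pics/t13.png

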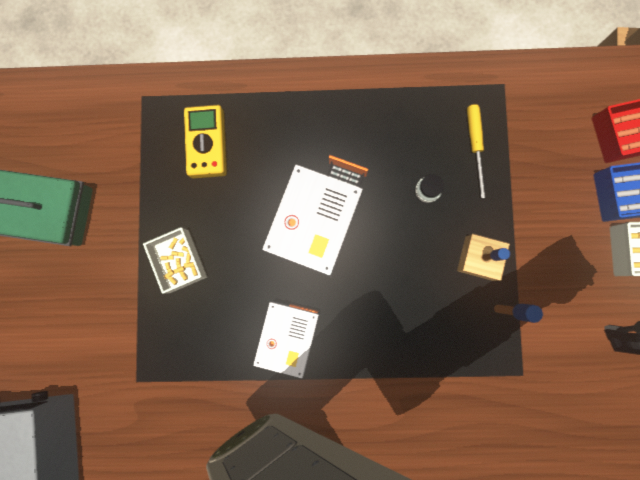

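The top view shows the dowel back in its stand at (502,254). Its top is at z ≈ 0.146, the same reading as before the job. The tray is out at (348,166), nothing else has moved and the arm is clear, so I'm handing in.

```bash
python3 -c "
from h import *
print(env.hand_in())"
```

```text
the job is handed in; nothing more can be done
None
```

The job is done and handed in. The fuse tray is out, and the dowel is back in its stand, all the way down and released.

- **Pressing the latch:** I took the smaller blue-handled dowel from the stand and pushed it down through the red-ringed hole of the larger case. The tray sprang out after roughly 7 mm of latch travel, and I stopped there. The highest push force I read was about 8 N.
- **Returning the dowel:** In the stand, the floor stopped it at the same tool height as at the grasp, about 0.117 m. I then opened the gripper and moved clear.
- **Last checks:**
  - The dowel's top is at (0.491, -0.324), height about 0.146 m, matching the reading before the job.
  - The tray front shows fully out, about 45–50 mm.
  - The bin, meter, jar, screwdriver, small case and larger dowel look unmoved in the top view.
  - The robot clock read about 15.6 s at the last check.
- **Incomplete check:** the arm mostly hid the stand from the side camera at the end, so the dowel's final seating was confirmed from the top camera only.

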